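# Clip the cylinder key onto the snap hook

### The arm

A 6-joint arm with a two-finger parallel gripper is mounted at the origin on the work surface; the furniture and walls round the work are solid. World frame = base frame: x ahead of the robot, y to its left, z up, the work surface at z = 0. Lengths are in m, angles in rad, forces in N, time in s.
With the tool pointing down it reaches from about 0.425 to 0.95 m from the base axis. Payload 3.5 kg.
Tool frame: the origin (TCP) lies at the very end of the fingers, on their centre line; the grasp point (between the pads) lies 19 mm behind it; z points along the fingers, y is the direction in which the jaws open and shut (so a half turn about z gives the same grasp; the last joint's range is limited). The gripper opens to 85 mm and grips with 20 to 120 N. Pads are 22 mm wide; open, the fingers measure 114 mm over their backs; the gripper's body (76 mm by 85 mm) begins 54 mm behind the grasp point. The pads swing forward as they close: fully open they stand 13 mm farther back than shut.
Start: joints at [-1.344, 0.286, 1.577, -0, 1.279, -0.15], TCP at [0.248, -0.628, 0.231] pointing down, gripper open.
Joint ranges: [-2.77, 2.77], [-0.9, 2.22], [0.21, 2.48], [-1.53, 4.67], [0.24, 2.81], [-2.84, 2.84]. Speed limits (rad/s): [2.79, 2.79, 3.14, 3.14, 3.14, 3.14].

### API

Orientations are given as a rotation vector (axis times angle).
In Python, from rig import robot gives the robot as it stands. The module is installed in compiled form; this text tells all that it offers.
- The arm moves only by the shell command python3 -m handwheel 'ROWS' [FORCE]. ROWS is JSON, one flat list of numbers, 5 for each row, row after row: the gripper command: -1 is shut, 1 is fully open, values between are in proportion, then the shift along the tool's x, y, z normalised to -1 to 1, where 1 is 0.4 m, then the turn about the tool's z normalised to -1 to 1, where 1 is 180 degrees. A call has 1 to 8 rows; each row is the pose to reach, as a shift and turn from the pose commanded when the call began, along the tool's axes at that moment, turning the shorter way round; what a row does not reach only later rows make up. A row lasts 1/8 s, in which the tool goes at most 62.5 mm and 10.7 degrees, less where a joint would pass 70% of its speed; a pose out of reach is approached as far as the arm can. A call with a number of a shift or a turn outside -1 to 1 is refused whole. A call with a gripper value outside its range is refused whole. The fingers move at their own pace and stop on an object; FORCE is the grip in N (left out, the last holds). Time passes only in rows, so rows that repeat a pose let the fingers close. It gives the time, the measured TCP pose, the force and the opening at its end, in the units of the state.
- robot.state(): the state, without advancing time (a new reading comes with each control period).
- robot.grab_frame(name): name is "scene" or "top" or "wrist"; returns a dict with "img" (384x512x3 uint8, red, green, blue), "fx", "fy", "cx", "cy" (pixels), "R" (3x3) and "t" (3): a world point X has camera coordinates R X + t. Camera axes: x right, y down, z forward; pixel columns grow to the right and rows downward; lengths in m; the calibration is good to about 2 mm. A picture is of the moment at which its call begins. There is no depth.
- robot.finish_job(): hands the job in, once; it reports no verdict.
The state is a dict: "time": time; "joint_pos": joint angles; "dq": joint speeds; "joint_efforts": joint torques, N m; "tool_pos": TCP position; "tool_rot": TCP orientation; "ft_force": force on the tool from outside, world axes, zero at the start; "moment": the same for the moment, N m; "width": finger opening in m.
Only numpy, scipy, OpenCV 4.12 (cv2) and the standard library are available. Lean on these libraries where they do the work, as an engineer would, in place of code of your own. Each camera call takes 0.05 s, during which the arm holds its last target. There are 200 camera calls.

### The job

Pick up the steel gas-cylinder key lying on the bench and clip it onto the snap hook of the key stand: push its eye in against the sprung gate until it passes inside, then let it down into the hook so that the gate shuts behind it, and leave the key hanging still by its eye, head down. Feel your way in gently, never pressing on the stand or hook with more than about 12 N, and do not knock or shift the other things on the bench.

Things in the scene. Friction and masses are not known exactly. Their poses are not given: they have to be found in the camera images.
- key_grip (a point): Centre of the handle of the loose gas-cylinder key: plain steel, 128 mm long, about 90 g, lying flat. Handle: bar 62 mm long (x), 22 mm wide (y), 14 mm thick (z); this point is half-way in all three, 7 mm above the bench at the start. +x points along the key to its eye, z is up at the start. At -x a square-holed head 26 mm wide ends 51 mm from this point.
- key_eye (a point): Centre of the key's eye, 60 mm ahead (+x) of key_grip: a closed ring of round 6 mm wire, hole 22 mm, outside 34 mm, lying in the key's x-y plane at mid-thickness. Same axes as key_grip.
- stand: Fixed key stand, origin at the centre of the base's underside: steel base 100x90x12 mm, 16 mm post 207 mm tall, black clamp block holding a level 10 mm rod that carries a big snap hook out to the stand's -x; z up. How far the rod sticks out differs by +-30 mm each time and is in no pose given here: find it by touch (or sight). The hook lies in the stand's x-z plane (y = 0).
- hook_nose (a point): Top of the upright nose of the hook (7 mm wire), 168 mm above the bench. Axes as the stand. Measured for the rod's MEAN length: the true hook is shifted up to 30 mm either way along x. The hook's upright back is 24 mm to +x of the nose (17 mm clear between); a round crook joins them below, its inside bottom 24 mm under this point; an arch joins gate and back, up to 53 mm above it.
- gate_push (a point): Point on the gate 10 mm above the nose, 178 mm above the bench, same axes and same +-30 mm unknown as hook_nose. The gate, a 6 mm bar, hangs from a hinge 37 mm above this point down to the nose tip. Sprung shut, it swings only inwards (+x): pushed here it gives at about 2 N, 4 N when the eye's leading wire is inside, 18 mm past first touch. 24 mm past it the wire strikes the rigid back.
- crook (a point): Middle of the inside bottom of the crook, 12 mm to +x of the nose, 144 mm above the bench, same axes and +-30 mm unknown. The eye goes in level towards +x, its wire 5 to 15 mm above the nose tip. With its leading wire between nose and back, let down about 20 mm, the gate slips over it and snaps shut through the eye. Let go there, the key swings down and hangs here.
- vial_2: Loose bystander: small vial with white cap, 27 mm across, 58 mm tall; origin at its underside. Leave alone.
- vial_4: Loose bystander: small vial with red cap, 27 mm across, 58 mm tall; origin at its underside. Leave alone.
- cal_weight: Loose bystander: brass-coloured knobbed weight, 23 mm across, 48 mm tall; origin at its underside. Leave alone.

How it is judged:
By the outcome, as a careful person would: the job done as asked, in the order asked, and still so for the second after the job is handed in, with the robot touching nothing.
It also fails if it takes over 59 s, if anything falls off the work surface, if the arm or the gripper's body presses on something with over 40 N, if the wrist force passes 120 N, or if a joint passes its speed limit or range.

## Working session

There is one attempt and no reset: what is moved stays moved. The work goes in short steps, Python scripts to look and compute and a shell command to move; the robot and the scene stay as the last step left them, time stands still between calls to the robot, and variables do not carry over. Pictures are saved under pics/ and viewed, about 8 in all and at most 12, crops included, and the job is handed in when it is done.

```bash
mkdir -p pics; cat > h.py <<'E'
import numpy as np, cv2
from rig import robot
def snap(cam,name,crop=None,scale=1):
    f=robot.grab_frame(cam); np.savez(f'pics/{name}.npz',**f)
    im=f['img'][:,:,::-1]
    if crop: x0,y0,x1,y1=crop; im=im[y0:y1,x0:x1]
    im=cv2.resize(im,None,fx=scale,fy=scale,interpolation=cv2.INTER_CUBIC)
    cv2.imwrite(f'pics/{name}.png',im); return f
def ray(f,u,v):
    d=f['R'].T@np.array([(u-f['cx'])/f['fx'],(v-f['cy'])/f['fy'],1.]); return -f['R'].T@f['t'],d
def onplane(f,u,v,z,ax=2):
    o,d=ray(f,u,v); return o+d*(z-o[ax])/d[ax]
def proj(f,X):
    p=f['R']@np.asarray(X)+f['t']; return p[0]/p[2]*f['fx']+f['cx'],p[1]/p[2]*f['fy']+f['cy']
def tri(f1,p1,f2,p2):
    o1,d1=ray(f1,*p1);o2,d2=ray(f2,*p2)
    s=np.linalg.lstsq(np.c_[d1,-d2],o2-o1,rcond=None)[0]
    a=o1+d1*s[0];b=o2+d2*s[1]; return (a+b)/2,np.linalg.norm(a-b)
def load(n): return dict(np.load(f'pics/{n}.npz'))
E
python3 - <<'E'
from h import *
print(robot.state())
a=snap('scene','s0');b=snap('top','t0')
import numpy as np
for f in(a,b): print(f['fx'],f['cx'],-f['R'].T@f['t'],f['R'])
cv2.imwrite('pics/both.png',cv2.resize(np.vstack([a['img'],b['img']])[:,:,::-1],None,fx=1,fy=1)[:, :])
E
```

```text
{'time': 0.0, 'joint_pos': array([-1.34398483e+00,  2.87187005e-01,  1.57819663e+00,  4.25701957e-07,
        1.27863194e+00, -1.50000594e-01]), 'dq': array([ 8.20357356e-04,  5.21672539e-04, -1.27231670e-03, -7.85908443e-04,
       -8.61591679e-04, -1.58595260e-05]), 'joint_efforts': array([-2.92915893e-04, -4.05988312e+01, -2.92622244e+01, -2.15393629e-04,
        5.89878924e-03, -6.73389025e-06]), 'tool_pos': array([ 0.24824579, -0.62696917,  0.22992234]), 'tool_rot': array([-3.08362082e+00, -5.87945863e-01,  1.45380415e-04]), 'ft_force': array([ 0.99428698,  0.18253439, -0.18707754]), 'moment': array([ 0.01931189,  0.00282886, -0.03733153]), 'width': 0.08527889526232847}
440.9831360616896 262.0284137721421 [-0.12267483  0.54562051  0.63449624] [[-0.73817236 -0.67451412 -0.01150063]
 [-0.32774824  0.37347635 -0.86781133]
 [ 0.58964621 -0.63682503 -0.49676074]]
417.79243818625713 253.10077466949414 [ 0.42437428 -0.11412916  1.03975532] [[-0.02125649 -0.9994856  -0.02401462]
 [-0.99531875  0.02342078 -0.09376595]
 [ 0.09428015  0.02190906 -0.9953046 ]]
```

View pics/s0.png

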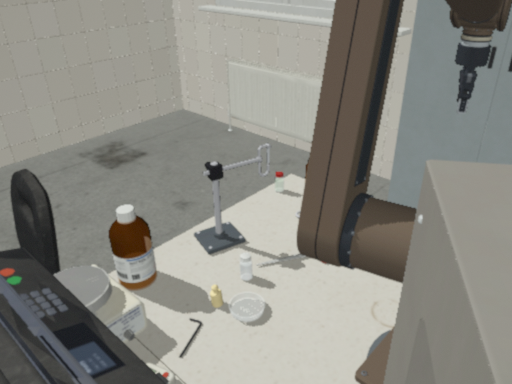

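View pics/t0.png

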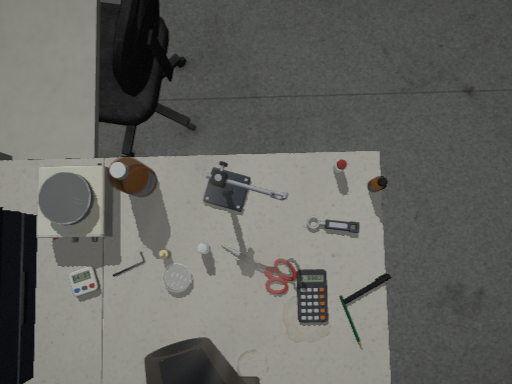

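The scene view shows the stand (base ~(220,237), hook ~(265,158)). In the top view the base is ~(228,190), the hook ~(284,195), and what is probably the key has its eye at ~(313,225) and its handle to (358,227).

```bash
python3 - <<'E'
from h import *
f=load('t0');im=f['img'][:,:,::-1]
a=cv2.resize(im[150:250,200:400],None,fx=4,fy=4,interpolation=cv2.INTER_CUBIC)
g=load('s0');im=g['img'][:,:,::-1]
b=cv2.resize(im[135:255,185:305],None,fx=4,fy=4,interpolation=cv2.INTER_CUBIC)[:,:]
cv2.imwrite('pics/c1.png',a)
cv2.imwrite('pics/c2.png',b)
for p in[(313,225),(327,225),(358,227)]: print(onplane(f,*p,.007))
for p in[(222,171),(252,180),(242,212),(207,203)]: print(onplane(f,*p,.012))
E
```

```text
[ 0.45589775 -0.23747183  0.007     ]
[ 0.45514074 -0.27178143  0.007     ]
[ 0.4485717  -0.34733861  0.007     ]
[ 0.59506077 -0.0155191   0.012     ]
[ 0.57059299 -0.08981072  0.012     ]
[ 0.49159839 -0.06347371  0.012     ]
[0.51589541 0.02283411 0.012     ]
```

View pics/c1.png

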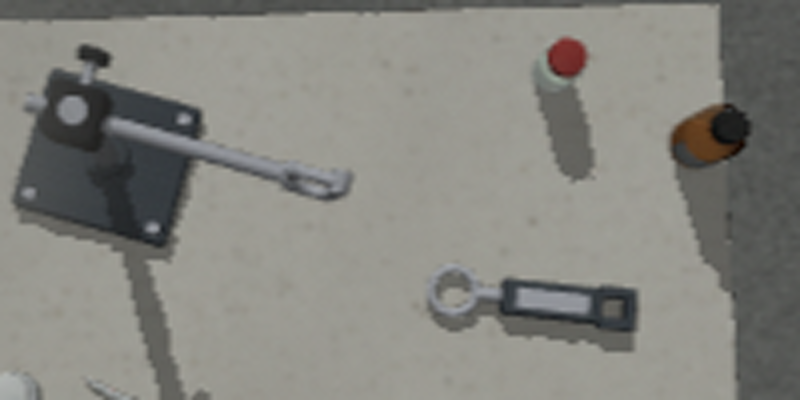

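View pics/c2.png

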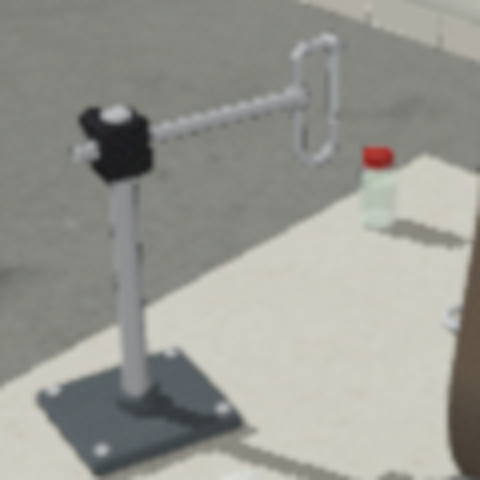

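The crops show the key lying with its ring at crop (453,290), i.e. full-image (313,222), and its head end at (636,308). The stand's rod points to image-right, slightly down. In the scene crop the hook's back is at x≈297, the gate at x≈335, the crook bottom at (317,160) and the arch top at (320,36).

```bash
cat > m.py <<'E'
from h import *
f=load('t0');g=load('s0')
T=lambda x,y:(200+(x-1.5)/4,150+(y-1.5)/4)
S=lambda x,y:(185+(x-1.5)/4,135+(y-1.5)/4)
eye=onplane(f,*T(453,290),.007); head=onplane(f,*T(634,309),.007)
d=(eye-head)[:2]; print('len eye-head',np.linalg.norm(d),'expect .111'); d/=np.linalg.norm(d)
print('eye',eye,'head',head,'ang',np.degrees(np.arctan2(d[1],d[0])))
print('grip',eye[:2]-.06*d, head[:2]+.051*d)
C=np.array([onplane(f,*T(*p),.012) for p in[(52,70),(202,108),(165,246),(13,205)]])
c=C.mean(0); print('base c',c)
for e in (C[1]-C[0],C[2]-C[3],C[3]-C[0],C[2]-C[1]): print(np.linalg.norm(e),np.degrees(np.arctan2(e[1],e[0])))
# scene base corners
C2=np.array([onplane(g,*S(*p),.012) for p in[(38,397),(100,470),(242,420),(173,350)]]); print('base c scene',C2.mean(0))
for i in range(4):
  e=C2[(i+1)%4]-C2[i]; print(np.linalg.norm(e),np.degrees(np.arctan2(e[1],e[0])))
# hook, triangulate arch top-right region and rod end
for z in(.215,.2,.19): print('rod ends at z',z,onplane(f,*T(108,124),z),onplane(f,*T(285,178),z), 'hooktip',onplane(f,*T(350,182),z))
E
python3 m.py
```

```text
len eye-head 0.11114508805780282 expect .111
eye [ 0.46297154 -0.23741015  0.007     ] head [ 0.44887095 -0.34765717  0.007     ] ang 82.71144222788557
grip [ 0.45535955 -0.29692534] [ 0.45534114 -0.29706926]
base c [ 0.54995938 -0.02631507  0.012     ]
0.09674170971436374 -105.75054401637581
0.09773983047844888 -106.40017413845696
0.08771917239973022 163.2735717490742
0.08881603701073915 163.92550977750213
base c scene [ 0.54497435 -0.02149374  0.012     ]
0.08575176778318905 164.32706468619102
0.09275926516496377 -107.02817637256395
0.08865969463369558 -16.131302684226227
0.09344529607050205 74.7631522541984
rod ends at z 0.215 [ 0.54170354 -0.04396261  0.215     ] [ 0.51252462 -0.13146605  0.215     ] hooktip [ 0.50976547 -0.16358207  0.215     ]
rod ends at z 0.2 [ 0.54383744 -0.04268648  0.2       ] [ 0.51412783 -0.13178136  0.2       ] hooktip [ 0.5113185  -0.16448148  0.2       ]
rod ends at z 0.19 [ 0.54526003 -0.04183572  0.19      ] [ 0.51519664 -0.13199157  0.19      ] hooktip [ 0.51235385 -0.16508109  0.19      ]
```

```bash
cat >> m.py <<'E'
print('----')
th=np.radians(74.0);ux=np.array([np.cos(th),np.sin(th),0]);uy=np.array([-ux[1],ux[0],0])
c0=np.array([.548,-.025,0])
def sp(f,p):
    o,d=ray(f,*p);s=((c0-o)@uy)/(d@uy);X=o+d*s;return (X-c0)@ux,X[2]
for n,p in dict(bottom=(317,162),archtop=(320,36),back_mid=(298,130),gate_mid=(336,130),rodjoin=(300,97),posttop=(117,112)).items(): print(n,sp(g,S(*p)))
for z in(.165,.19,.217): 
  X=[onplane(f,*T(*p),z) for p in((285,178),(350,182),(73,110))]
  print(z,[((x-c0)@ux,(x-c0)@uy) for x in X])
E
python3 m.py | sed -n '/----/,$p'
```

```text
----
bottom (np.float64(-0.12789328101571623), np.float64(0.1404409082656713))
archtop (np.float64(-0.13084394059862436), np.float64(0.2220561947904356))
back_mid (np.float64(-0.11494696191058244), np.float64(0.16549905955074184))
gate_mid (np.float64(-0.14151171099885396), np.float64(0.15824995687988502))
rodjoin (np.float64(-0.11668347103332895), np.float64(0.1866380108365771))
posttop (np.float64(0.0007890478791614388), np.float64(0.208146248319934))
0.165 [(np.float64(-0.11165737883590603), np.float64(-0.0006716142433305038)), (np.float64(-0.14520749158056676), np.float64(-0.007247595049734734)), (np.float64(0.006011097189548773), np.float64(-0.007382555471796454))]
0.19 [(np.float64(-0.11188872749664457), np.float64(0.0020417432532247944)), (np.float64(-0.14447999746623227), np.float64(-0.004346299833469519)), (np.float64(0.00241685168999636), np.float64(-0.0044774031648979395))]
0.217 [(np.float64(-0.11213858405024223), np.float64(0.004972169349504621)), (np.float64(-0.14369430382275095), np.float64(-0.0012129009999031844)), (np.float64(-0.001464933449520239), np.float64(-0.001339838673447491))]
```

```bash
python3 - <<'E'
from h import *
# tool axes and required tool shift/yaw for the key
from scipy.spatial.transform import Rotation as Ro
s=robot.state();R=Ro.from_rotvec(s['tool_rot']).as_matrix();print(np.round(R,3))
print('shift/0.4 (tool)',np.round(R.T@(np.array([.4553,-.297,.13])-s['tool_pos'])/.4,3))
y=R[:,1];print('jaw heading',np.degrees(np.arctan2(y[1],y[0])))
E
```

```text
[[ 0.93   0.368 -0.001]
 [ 0.368 -0.93   0.002]
 [ 0.    -0.002 -1.   ]]
shift/0.4 (tool) [ 0.785 -0.576  0.252]
jaw heading -68.40914590933234
```

```bash
python3 -m handwheel '[1,0.785,-0.576,0.2,-0.339, 1,0.785,-0.576,0.2,-0.339, 1,0.785,-0.576,0.2,-0.339, 1,0.785,-0.576,0.2,-0.339, 1,0.785,-0.576,0.2,-0.339, 1,0.785,-0.576,0.2,-0.339, 1,0.785,-0.576,0.2,-0.339, 1,0.785,-0.576,0.2,-0.339]' 60; python3 -m handwheel '[1,0,0,0,0, 1,0,0,0,0, 1,0,0,0,0]'
python3 - <<'E'
from h import *
from scipy.spatial.transform import Rotation as Ro
s=robot.state();print(s['time'],s['tool_pos'],s['ft_force']);R=Ro.from_rotvec(s['tool_rot']).as_matrix();print(np.round(R,3))
f=snap('wrist','w1')
for X in([.46297,-.2374,.007],[.44887,-.34766,.007],[.4553,-.297,.014]):print(proj(f,X))
E
```

```text
time: 1.1
tool_pos: [0.4557, -0.2959, 0.1502]
tool_rot: [-2.355, -2.076, 0.0]
ft_force: [-0.8, 0.0, 0.7]
width: 0.0854
time: 1.48
tool_pos: [0.4552, -0.2988, 0.1516]
tool_rot: [2.361, 2.072, -0.0]
ft_force: [-0.1, -0.8, -0.9]
width: 0.0853
1.475 [ 0.45522276 -0.29880756  0.15155039] [-0.07326685 -0.75008093 -0.93528866]
[[ 0.13   0.991  0.   ]
 [ 0.991 -0.13  -0.   ]
 [-0.     0.    -1.   ]]
(np.float64(254.34268756980543), np.float64(128.09754137204135))
(np.float64(254.93133599119756), np.float64(226.88837450596475))
(np.float64(254.62096471819805), np.float64(185.36798263790098))
```

View pics/w1.png

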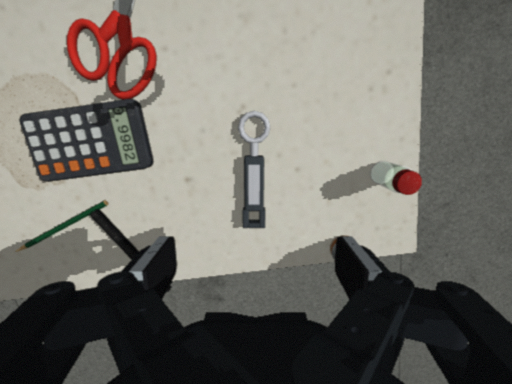

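The wrist view agrees with my projection: ring at (254,127) and head end at (254,227), so the grasp estimate holds. I'll descend and close.

```bash
python3 -m handwheel '[0,0.0045,0,0.15,0, 0,0.0045,0,0.3,0, 0,0.0045,0,0.34,0, 0,0.0045,0,0.366,0, 0,0.0045,0,0.369,0, 0,0.0045,0,0.369,0]' 60; python3 -m handwheel '[-1,0,0,0,0, -1,0,0,0,0, -1,0,0,0,0, -1,0,0,0,0, -1,0,0,0,0, -1,0,0,0,0]' 60;
```

```text
time: 2.28
tool_pos: [0.4571, -0.2973, 0.0058]
tool_rot: [2.357, 2.071, 0.001]
ft_force: [0.8, 0.1, -0.1]
width: 0.0428
time: 3.02
tool_pos: [0.4568, -0.2969, 0.0054]
tool_rot: [2.358, 2.072, 0.0]
ft_force: [-1.1, 0.9, 7.0]
width: 0.0195
```

```bash
python3 -m handwheel '[-1,0,0,-0.06,0, -1,0,0,-0.15,0, -1,0,0,-0.3,0, -1,0,0,-0.428,0, -1,0,0,-0.428,0.047, -1,0,0,-0.428,0.047, -1,0,0,-0.428,0.047, -1,0,0,-0.428,0.047]' 60
python3 - <<'E'
from h import *
from scipy.spatial.transform import Rotation as Ro
s=robot.state();print(s['time'],s['tool_pos'],s['ft_force'],s['width']);R=Ro.from_rotvec(s['tool_rot']).as_matrix();print(np.round(R[:,:2],3))
print('head',np.degrees(np.arctan2(R[1,0],R[0,0])))
print('shift',np.round(R.T@(np.array([.4805,-.2605,.1764])-s['tool_pos'])/.4,4))
f=snap('wrist','w2',(130,60,380,260),3)
g=R@np.array([0,0,-.0016])+s['tool_pos'];print(proj(f,g+R@[.06,0,0]),proj(f,g+R@[-.051,0,0]))
E
```

```text
time: 4.03
tool_pos: [0.4553, -0.2956, 0.1736]
tool_rot: [-2.503, -1.894, 0.001]
ft_force: [-0.1, 0.4, -1.3]
width: 0.0201
4.025 [ 0.45526454 -0.29555181  0.1735969 ] [-0.09342893  0.36084215 -1.31313622] 0.020090188571168077
[[ 0.272  0.962]
 [ 0.962 -0.272]
 [ 0.001 -0.002]]
head 74.21373706221569
shift [ 0.1015  0.0369 -0.007 ]
(np.float64(254.21184241570725), np.float64(136.9304711911266)) (np.float64(254.7260736206914), np.float64(316.90574873585877))
```

View pics/w2.png

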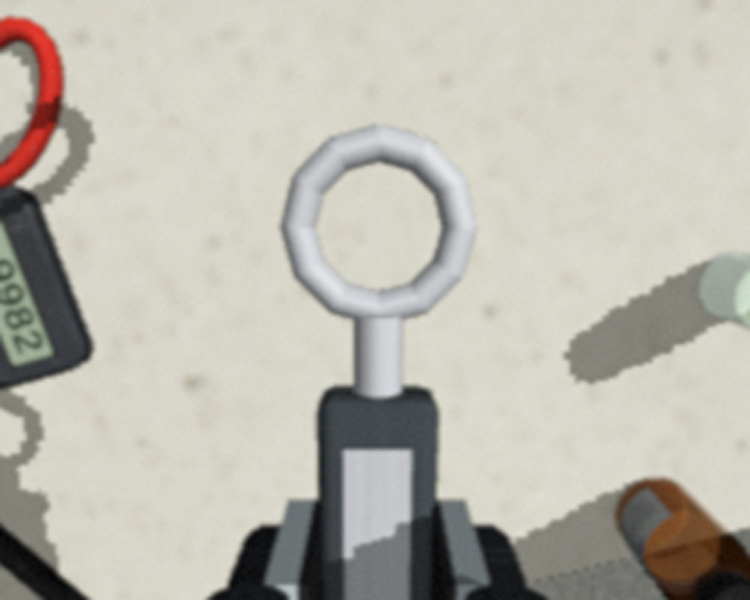

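The ring is held squarely at crop (379,224), about 1 mm off prediction. I'm moving to the pre-insertion pose with a ~25 mm gap.

```bash
python3 -m handwheel '[-1,0.05,0.034,-0.007,0, -1,0.1,0.034,-0.007,0, -1,0.1,0.034,-0.007,0, -1,0.1,0.034,-0.007,0, -1,0.1,0.034,-0.007,0]' 60
python3 - <<'E'
from h import *
s=robot.state();print(s['time'],s['tool_pos'],s['ft_force'],s['moment'])
a=snap('top','t3',(230,150,380,250),4);b=snap('scene','s3');c=snap('wrist','w3')
cv2.imwrite('pics/m3.png',np.vstack([np.hstack([cv2.resize(a['img'][160:230,250:350],(400,280),interpolation=2),cv2.resize(b['img'][130:200,220:320],(400,280),interpolation=2)]),np.hstack([cv2.resize(c['img'][0:240],(640,300),interpolation=2)[:, :],np.zeros((300,160,3),np.uint8)])])[:,:,::-1])
E
```

```text
time: 4.7
tool_pos: [0.4795, -0.2616, 0.1777]
tool_rot: [2.507, 1.893, -0.0]
ft_force: [-0.3, 0.1, -0.8]
width: 0.0201
4.7 [ 0.4795295  -0.26164897  0.17768555] [-0.34388398  0.08263418 -0.77451729] [ 0.03288732 -0.0369339  -0.00965835]
```

View pics/m3.png

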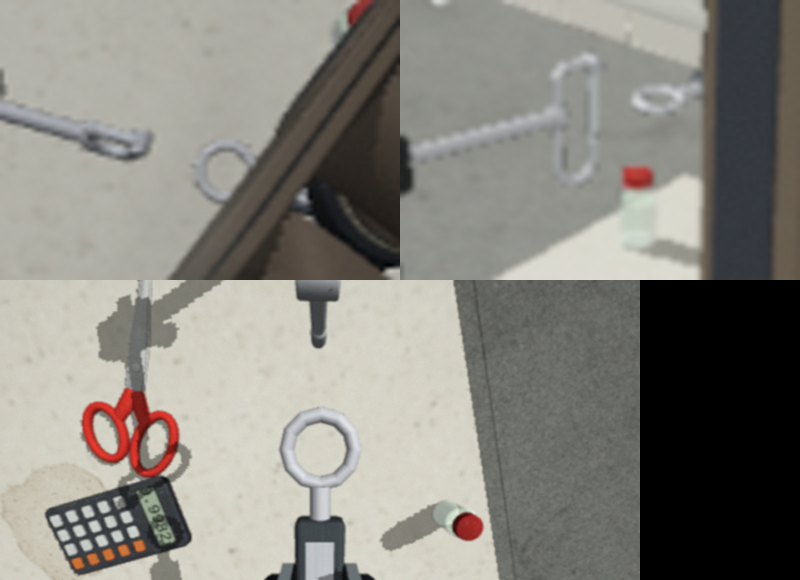

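The wrist view shows the hook (column 319) in line with the ring (column 320). In the scene view the ring is level with the gate, short of it, at montage (657,98). I'll check the eye height by triangulation and start advancing.

```bash
python3 - <<'E'
from h import *
f=load('t3');g=load('s3')
X,e=tri(f,(250+226/4,160+172/4),g,(220+257/4,130+98/4));print('eye tri',X,e,'tool-predicted',(.4962,-.2024,.1793))
E
python3 -m handwheel '[-1,0.015,0,0,0, -1,0.03,0,0,0, -1,0.038,0,0,0, -1,0.038,0,0,0, -1,0.038,0,0,0]' 60
python3 -m handwheel '[-1,0.005,0,0,0, -1,0.01,0,0,0, -1,0.01,0,0,0]' 60
python3 -m handwheel '[-1,0.005,0,0,0, -1,0.01,0,0,0, -1,0.01,0,0,0]' 60
```

```text
eye tri [ 0.49648943 -0.20474451  0.18001772] 0.0009098261290862275 tool-predicted (0.4962, -0.2024, 0.1793)
time: 5.48
tool_pos: [0.484, -0.2467, 0.1778]
tool_rot: [2.506, 1.894, -0.0]
ft_force: [0.8, 0.6, -0.3]
width: 0.0201
time: 5.85
tool_pos: [0.4851, -0.2427, 0.1777]
tool_rot: [-2.506, -1.894, -0.0]
ft_force: [-0.6, 0.0, -1.0]
width: 0.0199
time: 6.22
tool_pos: [0.4862, -0.2388, 0.1777]
tool_rot: [-2.506, -1.894, 0.0]
ft_force: [-0.3, 0.5, -0.7]
width: 0.0197
```

```bash
python3 -m handwheel '[-1,0.005,0,0,0, -1,0.0075,0,0,0, -1,0.0075,0,0,0]' 60 | egrep 'pos|force'
python3 -m handwheel '[-1,0.005,0,0,0, -1,0.0075,0,0,0, -1,0.0075,0,0,0]' 60| egrep 'pos|force'
python3 -m handwheel '[-1,0.005,0,0,0, -1,0.0075,0,0,0, -1,0.0075,0,0,0]' 60| egrep 'pos|force'
```

```text
tool_pos: [0.487, -0.236, 0.1777]
ft_force: [-0.2, 0.3, -1.1]
tool_pos: [0.4878, -0.2336, 0.1779]
ft_force: [-0.8, -2.3, -0.6]
tool_pos: [0.4887, -0.2304, 0.1778]
ft_force: [0.2, -2.5, 0.1]
```

Gate touched at y ≈ −0.235, where the force rose to about 2.4 N. I need about 20–21 mm past that, so the target is y ≈ −0.216.

```bash
python3 -m handwheel '[-1,0.005,0,0,0, -1,0.0125,0,0,0, -1,0.0125,0,0,0]' 60 | egrep 'pos|force'
python3 -m handwheel '[-1,0.005,0,0,0, -1,0.0125,0,0,0, -1,0.0125,0,0,0]' 60| egrep 'pos|force'
python3 -m handwheel '[-1,0.005,0,0,0, -1,0.0075,0,0,0, -1,0.0075,0,0,0]' 60| egrep 'pos|force'
```

```text
tool_pos: [0.4902, -0.2255, 0.178]
ft_force: [-0.5, -3.2, 0.4]
tool_pos: [0.4914, -0.2206, 0.1778]
ft_force: [-0.3, -3.9, 0.0]
tool_pos: [0.4921, -0.2178, 0.1777]
ft_force: [0.1, -4.1, 0.2]
```

```bash
python3 -m handwheel '[-1,0.003,0,0,0, -1,0.005,0,0,0, -1,0.005,0,0,0]' 60 | egrep 'time|pos|force'
python3 - <<'E'
from h import *
a=snap('top','t4');b=snap('scene','s4');c=snap('wrist','w4')
cv2.imwrite('pics/m4.png',np.hstack([cv2.resize(b['img'][135:185,245:295],(400,400),interpolation=2),cv2.resize(c['img'][0:200,156:356],(400,400),interpolation=2)])[:,:,::-1])
E
```

```text
time: 8.85
tool_pos: [0.4927, -0.2158, 0.1777]
ft_force: [-1.9, -3.8, -0.7]
```

View pics/m4.png

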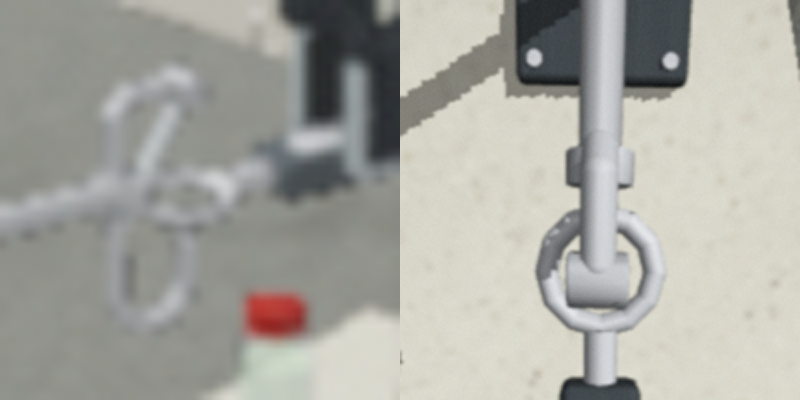

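The gate has swung inward, with the ring's leading wire between nose and back and laterally centred. Lowering in steps.

```bash
python3 -m handwheel '[-1,0,0,0.006,0, -1,0,0,0.0125,0, -1,0,0,0.0125,0]' 60 | egrep 'pos|force'
python3 -m handwheel '[-1,0,0,0.006,0, -1,0,0,0.0125,0, -1,0,0,0.0125,0]' 60 | egrep 'pos|force'
python3 -m handwheel '[-1,0,0,0.006,0, -1,0,0,0.0125,0, -1,0,0,0.0125,0]' 60 | egrep 'pos|force'
python3 -m handwheel '[-1,0,0,0.006,0, -1,0,0,0.0125,0, -1,0,0,0.0125,0]' 60 | egrep 'pos|force|time'
```

```text
tool_pos: [0.4925, -0.2155, 0.1721]
ft_force: [-1.0, -4.0, -1.3]
tool_pos: [0.4925, -0.2148, 0.1671]
ft_force: [0.4, -0.5, -0.4]
tool_pos: [0.4926, -0.2157, 0.1624]
ft_force: [0.3, 0.5, -1.3]
time: 10.5
tool_pos: [0.4925, -0.2158, 0.1573]
ft_force: [0.3, -0.5, -1.5]
```

The gate slipped over the wire: the side force fell from 4 N to about 0 near z 0.167. I'll lower gently towards the crook and confirm.

```bash
python3 -m handwheel '[-1,0,0,0.006,0, -1,0,0,0.0125,0, -1,0,0,0.0125,0]' 60 | egrep 'pos|force'
python3 -m handwheel '[-1,0,0,0.004,0, -1,0,0,0.0075,0, -1,0,0,0.0075,0]' 60 | egrep 'pos|force|time'
python3 - <<'E'
from h import *
b=snap('scene','s5');c=snap('wrist','w5')
cv2.imwrite('pics/m5.png',np.hstack([cv2.resize(b['img'][135:185,245:295],(400,400),interpolation=2),cv2.resize(c['img'][0:200,156:356],(400,400),interpolation=2)])[:,:,::-1])
E
```

```text
tool_pos: [0.4925, -0.2157, 0.1523]
ft_force: [0.4, 0.7, 0.5]
time: 11.25
tool_pos: [0.4926, -0.2158, 0.1496]
ft_force: [-0.5, 0.2, -0.3]
```

View pics/m5.png

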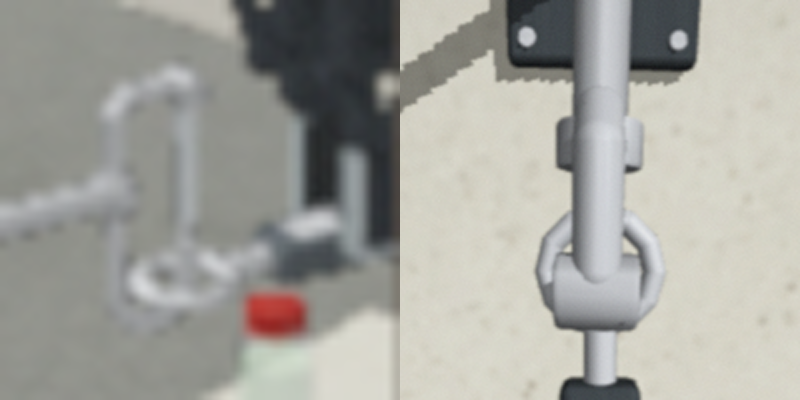

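The gate is straight and shut through the eye, with the ring inside the crook. Letting down the last ~2.5 mm, then releasing.

```bash
python3 -m handwheel '[-1,0,0,0.003,0, -1,0,0,0.006,0, -1,0,0,0.006,0]' 60 | egrep 'pos|force'
python3 -m handwheel '[-0.4,0,0,0,0, -0.3,0,0,0,0, -0.2,0,0,0,0, 0,0,0,0,0, 0.4,0,0,0,0, 1,0,0,0,0, 1,0,0,0,0, 1,0,0,0,0]' 20 
python3 -m handwheel '[1,-0.01,0,-0.01,0, 1,-0.05,0,-0.05,0, 1,-0.1,0,-0.1,0, 1,-0.2,0,-0.15,0, 1,-0.3,0,-0.2,0, 1,-0.3,0,-0.2,0, 1,-0.3,0,-0.2,0, 1,-0.3,0,-0.2,0]'
python3 - <<'E'
from h import *
b=snap('scene','s6');c=snap('wrist','w6')
cv2.imwrite('pics/m6.png',np.hstack([cv2.resize(b['img'][135:235,225:325],(400,400),interpolation=2),cv2.resize(c['img'],(400,300),interpolation=2)[np.r_[0:300,[0]*100]]])[:,:,::-1])
E
```

```text
tool_pos: [0.4926, -0.2158, 0.1471]
ft_force: [0.2, -0.1, -0.6]
time: 12.72
tool_pos: [0.4927, -0.2159, 0.1473]
tool_rot: [-2.507, -1.894, -0.0]
ft_force: [-0.4, 0.0, -0.1]
width: 0.0853
time: 13.72
tool_pos: [0.4597, -0.3303, 0.2266]
tool_rot: [-2.504, -1.894, 0.0]
ft_force: [-0.1, -0.4, -0.3]
width: 0.0852
```

View pics/m6.png

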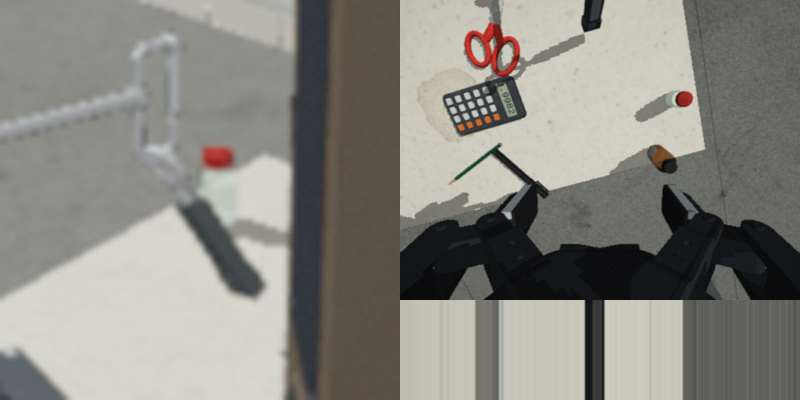

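The key hangs in the closed hook but is still swinging (tilted towards −x in the scene crop). I'll wait and track the dark handle.

```bash
cat > trk.py <<'E'
from h import *
f=robot.grab_frame('scene');im=f['img'][160:225,235:297].astype(int)
m=(im.sum(2)<230).astype(np.uint8);n,l,st,ce=cv2.connectedComponentsWithStats(m)
i=1+np.argmax(st[1:,4]);print(round(robot.state()['time'],2),st[i][4],np.round(ce[i]+[235,160],2))
E
W='python3 -m handwheel'
for k in 1 2 3 4 5 6; do python3 -m handwheel '[1,0,0,0,0, 1,0,0,0,0, 1,0,0,0,0, 1,0,0,0,0, 1,0,0,0,0, 1,0,0,0,0, 1,0,0,0,0, 1,0,0,0,0]' >/dev/null; python3 trk.py; python3 trk.py;python3 trk.py; done
```

```text
14.88 155 [275.88 199.  ]
14.93 144 [277.47 198.88]
14.97 149 [276.08 200.93]
16.02 153 [265.01 201.88]
16.07 152 [267.41 201.89]
16.12 155 [268.4 202.2]
17.18 149 [266.07 202.56]
17.23 151 [266.57 202.4 ]
17.27 153 [265.89 202.59]
18.32 148 [264.46 202.74]
18.38 142 [263.56 202.92]
18.43 139 [262.55 202.78]
19.48 124 [263.02 203.85]
19.52 126 [263.32 203.37]
19.57 117 [263.69 203.2 ]
20.62 118 [263.27 202.94]
20.68 129 [263.09 203.02]
20.73 129 [262.99 203.29]
```

```bash
for k in 1 2 3 4 5 6 7 8 9 10; do python3 -m handwheel '[1,0,0,0,0, 1,0,0,0,0, 1,0,0,0,0, 1,0,0,0,0, 1,0,0,0,0, 1,0,0,0,0, 1,0,0,0,0, 1,0,0,0,0]' >/dev/null; [ $k -gt 6 ] && { python3 trk.py; python3 trk.py; python3 trk.py; }; done
python3 - <<'E'
from h import *
b=snap('scene','s7');a=snap('top','t7');c=snap('wrist','w7')
cv2.imwrite('pics/m7.png',np.hstack([cv2.resize(b['img'][135:235,225:325],(400,400),interpolation=2),cv2.resize(a['img'][150:300,200:350],(400,400),interpolation=2)])[:,:,::-1])
for n in('s','t'):
  pass
d=cv2.absdiff(load('t0')['img'],a['img']).max(2)
for nm,(x,y) in dict(vial2=(204,248),weight=(164,255),vial4=(342,165)).items(): print(nm,'mean diff',d[y-8:y+8,x-8:x+8].mean())
E
```

```text
27.77 131 [263.07 202.85]
27.82 125 [263.09 202.79]
27.88 123 [263.3 203. ]
28.93 128 [263.15 203.35]
28.98 127 [263.22 202.94]
29.02 124 [263.13 203.04]
30.07 126 [263.09 202.95]
30.12 125 [263.14 202.9 ]
30.18 129 [263.11 202.98]
31.23 121 [263.23 203.18]
31.27 127 [263.13 203.06]
31.32 123 [263.2  203.04]
vial2 mean diff 15.9375
weight mean diff 13.015625
vial4 mean diff 13.15234375
```

View pics/m7.png

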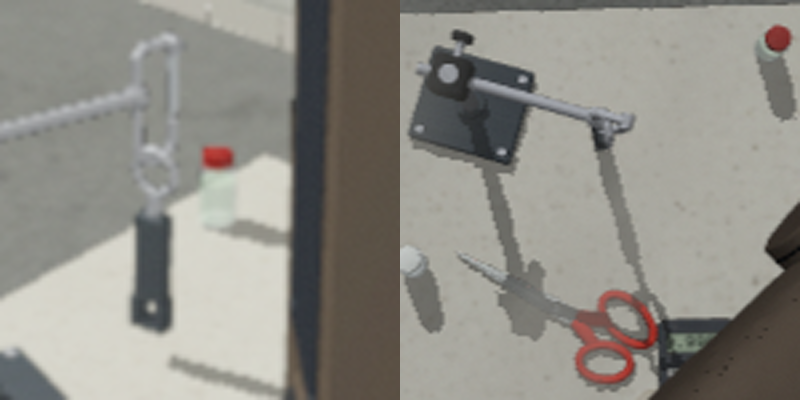

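The key hangs plumb and still, head down, from the closed hook. The vials and the stand stand where they were, and the gripper is clear.

```bash
python3 -c "
from rig import robot
print(robot.finish_job())"
```

```text
the job is handed in; nothing more can be done
None
```

The key is clipped onto the snap hook and hangs by its eye, head down and still. I handed the job in at about 31 s of the 59 s allowed.

**What I did:** I gripped the key by its handle, lined it up with the hook and pushed the eye in level against the gate.
- **Touch:** the eye met the gate with the tool at about y = −0.235. By sight, the nose was about 0.140 m along the stand's −x.
- **Pushing in:** I stopped about 20 mm past first touch. The highest wrist reading at the end of any step was about 4.3 N. I did not record forces within a step.
- **Letting down:** I lowered the key about 30 mm. The side force dropped from about 4 N to 0 near z = 0.167 as the gate snapped shut behind the wire. I then released the key and backed off.

**Last checks:**
- **Hook:** pictures show the gate shut through the eye before release, and the key hanging plumb from the hook afterwards.
- **Key still:** its position held within about 0.2 px across and 0.5 px vertically over the last 3.5 s.
- **Gripper:** it is open, and more than 10 cm away from the key and hook.
- **Bystanders:** both vials look unmoved. I did not look at the cal_weight in the final picture. The only check on it was a before/after pixel difference (13–16 levels around all three items). I had no noise level to compare that with, so it proves little; the arm never went near the weight.

No check failed. The two-camera estimate of the eye differed from the robot's own reading by about 2.5 mm, mostly along the push direction, so I went by touch there.

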